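# Set the jar cradle to its gauge mark

### The arm

A 6-joint arm with a two-finger parallel gripper is mounted at the origin on the work surface. World frame = base frame: x ahead of the robot, y to its left, z up, the work surface at z = 0. Lengths are in m, angles in degrees, forces in N, time in s.
With the tool pointing down it reaches from about 0.25 to 0.725 m from the base axis. Payload 9.7 kg.
Tool frame: the origin (TCP) lies at the very end of the fingers, on their centre line; the grasp point (between the pads) lies 19 mm behind it; y points along the fingers, x is the direction in which the jaws open and shut, and the axes are right-handed (so a half turn about y gives the same grasp; the last joint's range is limited). The gripper opens to 85 mm and grips with 20 to 120 N. Pads are 22 mm wide; open, the fingers measure 114 mm over their backs; the gripper's body (76 mm by 85 mm) begins 54 mm behind the grasp point. The pads swing forward as they close: fully open they stand 13 mm farther back than shut.
Start: joints at [70.531, 4.979, 10.078, 95.1, 0, 90], TCP at [0.183, 0.519, 0.231] pointing down, gripper open.
Joint ranges: [-179.16, 179.16], [-48.56, 103.87], [-65.8, 70.77], [-126.05, 130.52], [-82.76, 87.17], [-180, 180]. Speed limits (degrees/s): [127.2, 127.2, 147.25, 180, 180, 180].

### API

Orientations are given as [roll, pitch, yaw] about the fixed x, y, z axes, in that order (R = Rz(yaw) Ry(pitch) Rx(roll)).
In Python, from workcell import bot gives the robot as it stands.
- The arm moves only by the shell command python3 -m jog 'ROWS' [FORCE]. ROWS is JSON, a list of rows, each a list of 7 numbers: the closure, from 0 (fully open) to 1 (shut), then the shift along the world's x, y, z in units of 25 mm (1.0 is 25 mm), then the turn, a rotation vector about the world's x, y, z in units of 5 degrees (1.0 is 5 degrees). A call has 1 to 5 rows; each row is the pose to reach, as a shift and turn from the pose commanded when the call began; what a row does not reach only later rows make up. A row lasts 1/10 s, in which the tool goes at most 50 mm and 8.59 degrees, less where a joint would pass 70% of its speed; a pose out of reach is approached as far as the arm can. A call with a gripper value outside its range is refused whole. The fingers move at their own pace and stop on an object; FORCE is the grip in N (left out, the last holds). Time passes only in rows, so rows that repeat a pose let the fingers close. It gives the time, the measured TCP pose, the force and the opening at its end, in the units of the state.
- bot.get_obs(): the state, without advancing time (a new reading comes with each control period).
- bot.camera(name): name is "scene" or "top"; returns (picture, depth): 384x512x3 uint8, red, green, blue; 384x512 float32, m along the optical axis (not along the pixel's ray), 0 where there is no reading.
- bot.camera_model(name): a dict with "fx", "fy", "cx", "cy" (pixels), "rvec" (rotation vector, rad) and "tvec" (3), from world to camera coordinates, as OpenCV has them. Camera axes: x right, y down, z forward; pixel columns grow to the right and rows downward; lengths in m; the calibration is good to about 2 mm. A picture is of the moment at which its call begins. camera_model takes no time and is no camera call.
- bot.job_done(): hands the job in, once; it reports no verdict.
Trained networks look in the newest picture that a camera, given by its name, has taken for a name from the list of things; names that differ only in an ending like _2 or _b are one class to them, and where a whole thing is asked for, a point or a joint stands for the part that bears it (a point fixed in the world has none). Each returns a list of dicts, best first, with "conf" (0 to 1); they miss things now and then, are a little off and sometimes report something else, mostly with a low value. They report only what shows in the picture. A call takes as long as a camera call.
- bot.regions_of(camera, label): "pixels" (384x512 bool, what is visible of it) and "point" ([row, column] in pixels, amid what is visible of it).
The state is a dict: "time": time; "q": joint angles; "qd": joint speeds; "joint_efforts": joint torques, N m; "ee_pos": TCP position; "tcp_rot": TCP orientation; "wrist_force": force on the tool from outside, world axes, zero at the start; "torque": the same for the moment, N m; "opening": finger opening in m.
Only numpy, scipy, OpenCV 4.12 (cv2) and the standard library are available. Lean on these libraries where they do the work, as an engineer would, in place of code of your own. Each camera call takes 0.05 s, during which the arm holds its last target. There are 200 camera calls.

### The job

With a fingertip on top of the knurled adjuster wheel of the jar-painting cradle, roll it, stroke by stroke, until the sliding jaw has closed in so far that its pointer lines up with the mark on the gauge block (roll it back a little if you went past), then take the finger clear. Move the jaw by the wheel only: do not push the jaw or shift the gauge block, and leave the jar, pots, brushes and lid around it standing where they are, neither picked up nor knocked.

Things in the scene. Friction and masses are not known exactly. Their poses are not given: they have to be found in the camera images.
- cradle: fixed jar-painting cradle: wooden bed 110 x 340 x 12 mm, wooden jaws 68 to 72 mm high, gauge rail on its +x edge, knurled wheel at its -y end between two cheeks (8 mm thick, centred at x = +-20 mm, 50 mm along y, tops at z = 50 mm). Origin on the table under the bed, z up, y along the bed from wheel to jaws (closing direction). Fixed jaw face at y = 107 mm, wheel at x = 0, y = -135 mm.
- wheel: knurled steel adjuster wheel, radius 32 mm, 24 mm wide, axle along the cradle's x; origin at its centre, 38 mm above the table; its top stands 20 mm clear of the cheeks. Rolling its top to the cradle's +y (towards the jaws) moves the sliding jaw to +y, 7 mm per radian (0.22 mm per mm of rim); rolling back opens. About 2 N along the rim turns it; it stays where left. Its pose turns with it.
- wheel_top (a point): highest point of the wheel's rim, at mid width, 70 mm above the table (fixed: does not turn with the wheel). The wheel does not give: a fingertip pressed on it with 4 to 12 N (friction about 0.5 or more) and drawn along the cradle's y rolls it without slipping.
- jaw: sliding wooden jaw, 100 x 22 x 56 mm, cork face, low aluminium foot reaching 50 mm behind the face, dark steel pointer blade 4 mm wide reaching over the gauge rail. Origin on the bed's top (z = 12 mm) below its inner face, which stands about 97 to 107 mm from the fixed jaw at the start. To be moved only by the wheel.
- pointer (a point): outer end of the sliding jaw's pointer blade, on its centre line, 22 mm above the table at cradle x = 68 mm; moves with the jaw
- gauge: small black gauge block (24 x 28 x 12 mm) on the gauge rail, already set somewhere along it; a bright aluminium line 4 mm wide on its top is the gauge mark. Origin at the middle of its side that faces the jaws. To be left as set.
- gauge_mark (a point): inner end of the gauge mark's centre line, 22 mm above the table at cradle x = 71 mm; axes parallel to the cradle's. At the start the pointer lies 10 to 36 mm from it on the -y side; the gap is right when pointer and mark have the same y in the cradle's frame.
- jar: open glass jar, 56 mm across, 85 mm high, standing loose on the bed between the jaws, not touched by the jaws at any right setting; origin under its centre
- paintpot: small white lidded paint pot, 44 mm across, 50 mm high, beside the cradle; origin under its centre
- brush: paint brush 160 mm long lying along the cradle's robot side; origin at its underside
- jarlid: flat steel jar lid, 66 mm across, 12 mm high, lying on the table on the robot side of the cradle; origin under its centre
- gluejar: white lidded jar, 68 mm across, 120 mm high, to one side of the cradle; origin under its centre
- tub: open green plastic tub, 90 mm across, 85 mm high, to one side of the cradle; origin under its centre
- brushpot: white pot, 96 mm across, with brushes standing in it, 205 mm high in all, beyond the cradle; origin under its centre

How it is judged (in metres and radians):
On the way, in this order (a step that is already met when the one before it is completed fails the run):
1. a finger presses on the knurled wheel (contact force between the fingers and wheel above 0.5 N), for 0.05 s.
2. the pointer lines up with the gauge mark (within 2.5 mm) (y of pointer in the frame of gauge_mark between -0.0025 and 0.0025 m), for 0.2 s.
At the end, for the whole second after the job is handed in: The sliding jaw is at rest with its pointer within 2.5 mm of the gauge mark along the rail, the gauge block is where it was set (3 mm) and every loose thing stands within 15 mm of where it was (all of step 2 and linear speed of jaw below 0.005 m/s and distance of gauge_mark from where it was at the start of the episode below 0.003 m and distance of each of jar, paintpot, brush, jarlid, gluejar, tub, brushpot from where it was at the start of the episode below 0.015 m); the robot touches nothing.
It fails at once if the robot pushes the sliding jaw itself (over 3 N) (contact force between any of the fingers, the arm and jaw above 3 N).
It fails at once if the gauge block is shifted (over 3 mm) (distance of gauge_mark from where it was at the start of the episode above 0.003 m).
It fails at once if a bystander is lifted or knocked away (over 15 mm) (distance of any of jar, paintpot, brush, jarlid, gluejar, tub, brushpot from where it was at the start of the episode above 0.015 m).
It also fails if it takes over 58 s, if anything falls off the work surface, if the arm or the gripper's body presses on something with over 40 N, if the wrist force passes 120 N, or if a joint passes its speed limit or range.

## Working session

There is one attempt and no reset: what is moved stays moved. The work goes in short steps, Python scripts to look and compute and a shell command to move; the robot and the scene stay as the last step left them, time stands still between calls to the robot, and variables do not carry over. Pictures are saved under pics/ and viewed, about 8 in all and at most 12, crops included, and the job is handed in when it is done.

```bash
mkdir -p pics
cat > h.py <<'E'
import numpy as np,cv2
from workcell import bot
def cam(n):
    m=bot.camera_model(n);R=cv2.Rodrigues(np.array(m["rvec"],float))[0];return m,R,np.array(m["tvec"],float).reshape(3)
def world(n,px,d):  # px Nx2 (row,col), depth
    m,R,t=cam(n);px=np.atleast_2d(px).astype(float);d=np.atleast_1d(d)
    c=np.c_[(px[:,1]-m["cx"])/m["fx"]*d,(px[:,0]-m["cy"])/m["fy"]*d,d];return (c-t)@R
def on_z(n,px,z):
    m,R,t=cam(n);o=-R.T@t;v=world(n,px,np.ones(len(np.atleast_2d(px))))-o
    return o+v*((z-o[2])/v[:,2])[:,None]
def proj(n,P):
    m,R,t=cam(n);c=np.atleast_2d(P)@R.T+t;return np.c_[c[:,1]/c[:,2]*m["fy"]+m["cy"],c[:,0]/c[:,2]*m["fx"]+m["cx"]]
E
python3 - <<'E'
from h import *
np.set_printoptions(precision=4,suppress=True)
o=bot.get_obs();print(o)
for n in("top","scene"):
    p,d=bot.camera(n);cv2.imwrite(f"pics/{n}0.png",p[:,:,::-1])
    m,R,t=cam(n);print(n,m["fx"],-R.T@t,R[2])
    for l in("cradle","wheel","jaw","gauge","pointer","gauge_mark","jar","paintpot","brush","jarlid","gluejar","tub","brushpot"):
        for r in bot.regions_of(n,l)[:2]:
            q=np.argwhere(r["pixels"]);dd=d[r["pixels"]];k=dd>0
            w=world(n,q[k],dd[k]) if k.any() else np.zeros((1,3))
            print(l,round(r["conf"],2),r["point"],len(q),"med",np.median(w,0),"lo",np.percentile(w,2,axis=0),"hi",np.percentile(w,98,axis=0))
E
```

```text
{'time': 0.0, 'q': array([70.529 ,  5.0107, 10.0324, 95.0966,  0.0014, 89.9987]), 'qd': array([-0.0896,  0.1049, -0.0329, -0.0382,  0.0026,  0.0097]), 'joint_efforts': array([ -0.0021, -52.0404,  46.4792,   0.017 ,  -0.0001,   0.    ]), 'ee_pos': array([0.1833, 0.5183, 0.2306]), 'tcp_rot': array([-89.9986,   0.0749,  70.5303]), 'wrist_force': array([ 0.3339,  0.2385, -1.1349]), 'torque': array([-0.0359, -0.0096,  0.0467]), 'opening': 0.08495821849571346}
top 492.89292296799516 [0.4949 0.029  1.3165] [ 0.0844 -0.0042 -0.9964]
cradle 0.85 [226.5, 267.9] 5564 med [ 0.5192 -0.0138  0.0153] lo [ 0.4394 -0.1714  0.0078] hi [0.5911 0.1474 0.0743]
cradle 0.25 [217.0, 311.7] 195 med [ 0.5354 -0.1296  0.0655] lo [ 0.5214 -0.1593  0.0467] hi [ 0.5483 -0.1055  0.073 ]
wheel 0.46 [213.2, 313.8] 212 med [ 0.5357 -0.1316  0.0652] lo [ 0.5232 -0.1613  0.047 ] hi [ 0.5505 -0.1043  0.0727]
jaw 0.77 [227.5, 271.5] 703 med [ 0.5134 -0.019   0.0655] lo [ 0.4655 -0.0486  0.0123] hi [0.5565 0.0075 0.0748]
pointer 0.75 [227.8, 269.0] 679 med [ 0.5134 -0.0186  0.0663] lo [ 0.4652 -0.0469  0.0223] hi [0.5564 
[... 2724 characters left out ...]
204]
jarlid 0.51 [163.3, 284.7] 41 med [0.3476 0.1313 0.0096] lo [0.3373 0.1054 0.0082] hi [0.3792 0.1503 0.0125]
jarlid 0.28 [191.0, 245.1] 652 med [ 0.5294 -0.0167  0.0375] lo [ 0.4686 -0.0479  0.0146] hi [0.5615 0.0095 0.0699]
gluejar 0.86 [206.6, 112.0] 1362 med [ 0.5734 -0.3627  0.0769] lo [ 0.5245 -0.3979  0.0014] hi [ 0.5839 -0.3364  0.1193]
gluejar 0.59 [262.1, 232.1] 2710 med [ 0.8081 -0.0859  0.0768] lo [ 0.7411 -0.1291  0.0045] hi [ 0.8318 -0.0426  0.1953]
tub 0.9 [175.8, 394.5] 1057 med [0.5508 0.4044 0.0558] lo [0.4936 0.3679 0.0033] hi [0.5773 0.4505 0.0837]
brushpot 0.82 [259.0, 230.0] 2760 med [ 0.8071 -0.0852  0.0768] lo [ 0.7404 -0.1291  0.0027] hi [ 0.8318 -0.0423  0.1953]
```

Run:
```python
from h import *
a=cv2.imread("pics/top0.png")[170:280,200:350];b=cv2.imread("pics/scene0.png")[150:260,170:320]
f=lambda i:cv2.resize(i,None,fx=5,fy=5,interpolation=cv2.INTER_CUBIC)[:, :800]
cv2.imwrite("pics/c_top0.png",f(a));cv2.imwrite("pics/c_scene0.png",f(b))
np.set_printoptions(precision=4,suppress=True)
p,d=bot.camera("top")
m=bot.regions_of("top","cradle")[0]["pixels"]
q=np.argwhere(m&(d>0));w=world("top",q,d[m&(d>0)])
s=w[(w[:,2]>.004)&(w[:,2]<.02)]
print(cv2.minAreaRect((s[:,:2]*1000).astype(np.float32)))
```

```text
((529.3177490234375, -6.8659820556640625), (149.34097290039062, 342.8181457519531), 12.247396469116211)
```

View pics/c_top0.png

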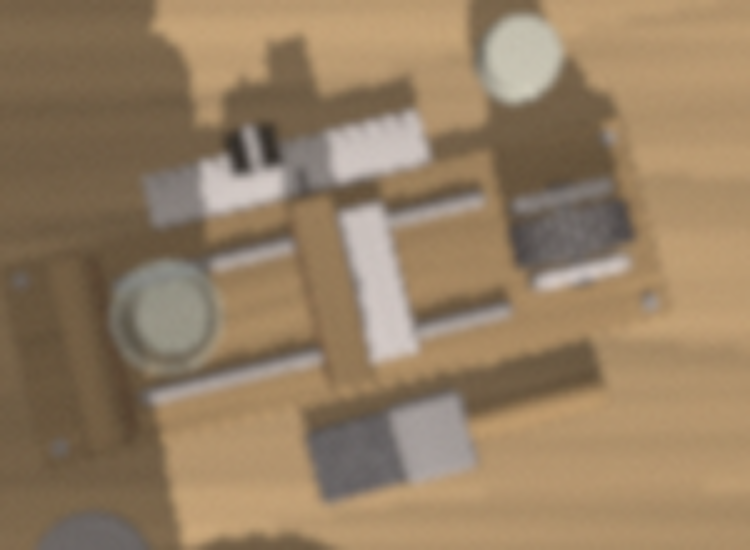

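View pics/c_scene0.png

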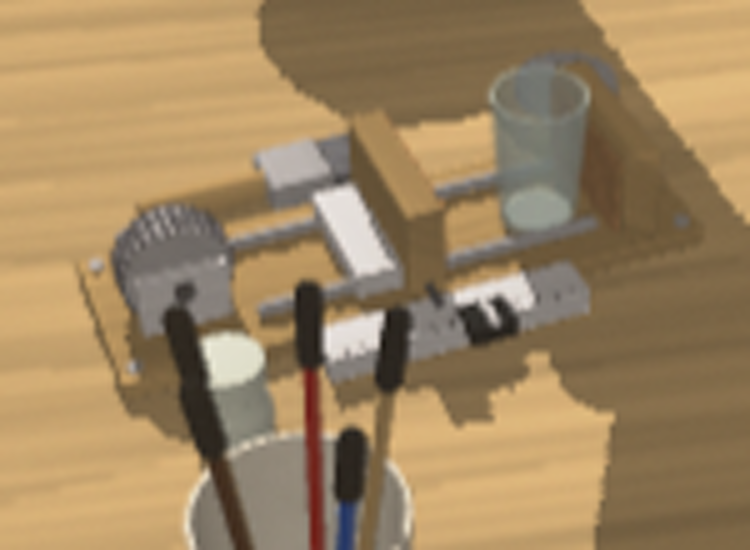

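Run:
```python
from h import *
np.set_printoptions(precision=4,suppress=True)
for n in("top","scene"):
    p,d=bot.camera(n);v,u=np.mgrid[:384,:512];q=np.c_[v.ravel(),u.ravel()];w=world(n,q,d.ravel())
    k=(w[:,0]>.38)&(w[:,0]<.62)&(abs(w[:,1])<.2)
    for name,kk in(("jaw",k&(abs(w[:,2]-.07)<.012)&(w[:,1]>-.06)&(w[:,1]<.03)),("fixed",k&(abs(w[:,2]-.07)<.016)&(w[:,1]>.1)),("wheel",k&(w[:,2]>.06)&(w[:,2]<.08)&(w[:,1]<-.08))):
        s=w[kk]; print(n,name,len(s),np.median(s,0),cv2.minAreaRect((s[:,:2]*1000).astype(np.float32)),s[:,2].max())
# landmarks by eye in top crop (x,y)
L=np.array([[255,165],[247,128],[300,180],[295,200],[335,385],[345,212],[372,360]])/5.+[200,170]
print(on_z("top",L[:,::-1],.022))
M=np.array([[497,318],[435,295]])/5.+[170,150];print("scene",on_z("scene",M[:,::-1],.022))
a=p=bot.camera("top")[0][:,:,::-1][185:225,225:295];cv2.imwrite("pics/g_top.png",cv2.resize(a,None,fx=11,fy=11,interpolation=cv2.INTER_CUBIC))
```

```text
top jaw 368 [ 0.5085 -0.0083  0.0704] ((509.46600341796875, -8.231206893920898), (98.83868408203125, 23.387788772583008), 12.397623062133789) 0.07715416935455217
top fixed 375 [0.4863 0.1147 0.0721] ((482.73126220703125, 114.41197967529297), (99.73188781738281, 24.94223403930664), 12.220036506652832) 0.07823733151756536
top wheel 161 [ 0.536  -0.1334  0.067 ] ((536.2897338867188, -132.49330139160156), (23.353681564331055, 48.256996154785156), 12.369925498962402) 0.07385971163819169
scene jaw 229 [ 0.5202 -0.0093  0.0677] ((511.6563720703125, -8.070423126220703), (102.73635864257812, 24.716217041015625), 12.141192436218262) 0.07178209206295019
scene fixed 202 [0.5081 0.1163 0.0692] ((485.2818298339844, 114.63798522949219), (102.07349395751953, 26.327054977416992), 11.458484649658203) 0.07322956026882203
scene wheel 102 [ 0.5415 -0.1345  0.0642] ((538.769775390625, -134.22752380371094), (26.720867156982422, 43.21666717529297), 9.938220024108887) 0.0695696509502081
[[ 0.5754  0.0266  0.022 ]
 [ 0.595   0.0303  0.022 ]
 [ 0.5669  0.0031  0.022 ]
 [ 0.5564  0.0061  0.022 ]
 [ 0.4593 -0.0123  0.022 ]
 [ 0.5495 -0.02    0.022 ]
 [ 0.4718 -0.032   0.022 ]]
scene [[0.5962 0.0334 0.022 ]
 [0.5721 0.004  0.022 ]]
```

View pics/g_top.png

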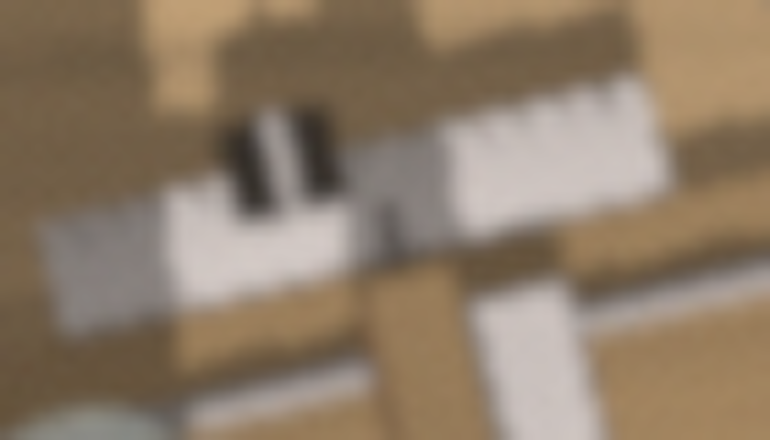

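The mark shows as a bright line with its inner end at about crop (293,203), which is px (251.6,203.5). The pointer blade ends at about crop (386,205), which is px (260.1,203.6). That puts the gap at roughly 22 mm. Cradle yaw is about 12.3° and the wheel is at about (0.537,-0.133). I'll move over the wheel with the fingers shut.

```bash
python3 - <<'E'
from h import *
a=np.deg2rad(12.3);ey=np.array([-np.sin(a),np.cos(a),0]);ex=np.array([np.cos(a),np.sin(a),0]);o=np.array([.509,-.001,.022])
w=on_z("top",[[203.45,251.6],[203.6,260.1]],.022)
print((w-o)@ex,(w-o)@ey)
E
python3 -m jog '[[1,0.9,-1.7,0,0,0,-1],[1,1.8,-3.4,0,0,0,-2],[1,2.7,-5.1,0,0,0,-3],[1,3.6,-6.8,0,0,0,-4],[1,4.5,-8.5,0,0,0,-4]]'
python3 -m jog '[[1,0.9,-1.7,0,0,0,-1],[1,1.8,-3.4,0,0,0,-2],[1,2.7,-5.1,0,0,0,-3],[1,3.6,-6.8,0,0,0,-4],[1,4.5,-8.5,0,0,0,-4]]'
python3 -m jog '[[1,0.9,-1.7,0,0,0,-1],[1,1.8,-3.4,0,0,0,-2],[1,2.7,-5.1,0,0,0,-3],[1,3.6,-6.8,0,0,0,-3.6],[1,4.5,-8.5,0,0,0,-3.6]]'
```

```text
[0.0692178  0.06351992] [ 0.01157687 -0.01004894]
time: 2.15
ee_pos: [0.2962, 0.3044, 0.2314]
tcp_rot: [-90.0, -0.0, 50.4]
wrist_force: [1.2, -0.1, 0.7]
opening: 0.0125
time: 2.65
ee_pos: [0.4088, 0.0916, 0.2316]
tcp_rot: [-90.0, -0.1, 30.4]
wrist_force: [1.0, 0.8, -0.6]
opening: -0.0001
time: 3.15
ee_pos: [0.5214, -0.1211, 0.2314]
tcp_rot: [-90.0, -0.0, 12.4]
wrist_force: [2.0, 1.3, 1.2]
opening: -0.0002
```

```bash
python3 -m jog '[[1,0.35,-0.4,-1.5,0,0,0],[1,0.7,-0.84,-3,0,0,0],[1,0.7,-0.84,-4.5,0,0,0],[1,0.7,-0.84,-6,0,0,0],[1,0.7,-0.84,-6,0,0,0]]'
python3 - <<'E'
from h import *
p,d=bot.camera("scene");a=p[:,:,::-1][110:230,160:280];cv2.imwrite("pics/s1.png",cv2.resize(a,None,fx=5,fy=5,interpolation=cv2.INTER_CUBIC))
print(bot.get_obs()["wrist_force"],bot.get_obs()["ee_pos"])
E
```

```text
time: 3.65
ee_pos: [0.5354, -0.1393, 0.0761]
tcp_rot: [-89.8, 0.4, 12.5]
wrist_force: [-0.4, -0.8, 0.3]
opening: 0.0001
[ 0.06018174 -0.24684143  1.73874726] [ 0.536827   -0.13962632  0.07959454]
```

View pics/s1.png

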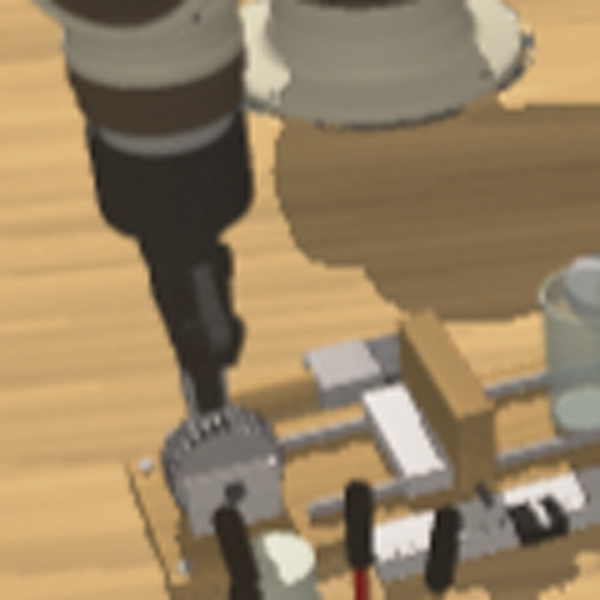

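The picture shows the closed fingertip just over the wheel top, around crop (205,405), slightly towards -y as intended. Next I'll press down gently.

```bash
python3 -m jog '[[1,0,0,-0.15,0,0,0],[1,0,0,-0.3,0,0,0],[1,0,0,-0.4,0,0,0],[1,0,0,-0.4,0,0,0],[1,0,0,-0.4,0,0,0]]'
```

```text
time: 4.2
ee_pos: [0.5385, -0.14, 0.0718]
tcp_rot: [-90.0, -0.0, 12.5]
wrist_force: [0.3, 0.5, 1.1]
opening: 0.0
```

```bash
python3 -m jog '[[1,0,0,-0.04,0,0,0],[1,0,0,-0.08,0,0,0],[1,0,0,-0.08,0,0,0]]'
python3 -m jog '[[1,0,0,-0.04,0,0,0],[1,0,0,-0.04,0,0,0],[1,0,0,-0.04,0,0,0]]'
```

```text
time: 4.5
ee_pos: [0.5385, -0.14, 0.0698]
tcp_rot: [-90.0, -0.0, 12.5]
wrist_force: [-0.8, -0.3, 1.9]
opening: -0.0002
time: 4.8
ee_pos: [0.5386, -0.1401, 0.0695]
tcp_rot: [-90.0, -0.1, 12.5]
wrist_force: [-2.8, 0.0, 9.8]
opening: 0.0001
```

```bash
python3 -m jog '[[1,-0.04,0.18,0,0,0,0],[1,-0.08,0.35,0,0,0,0]]'
python3 -m jog '[[1,-0.04,0.18,0,0,0,0],[1,-0.075,0.35,0,0,0,0]]'
```

```text
time: 5.0
ee_pos: [0.5369, -0.1319, 0.0697]
tcp_rot: [-90.1, -0.1, 12.5]
wrist_force: [-2.1, -2.6, 8.8]
opening: 0.0003
time: 5.2
ee_pos: [0.5349, -0.1228, 0.0693]
tcp_rot: [-90.1, -0.1, 12.5]
wrist_force: [0.1, -1.8, 3.3]
opening: 0.0
```

```bash
cat > g.py <<'E'
# jaw position along cradle y, from depth of jaw top; and pointer/mark crops
import sys
from h import *
a=np.deg2rad(12.3);ey=np.array([-np.sin(a),np.cos(a),0]);ex=np.array([np.cos(a),np.sin(a),0]);o=np.array([.509,-.001,.0])
def face(n):
    p,d=bot.camera(n);v,u=np.mgrid[:384,:512];w=world(n,np.c_[v.ravel(),u.ravel()],d.ravel())-o
    x,y=w@ex,w@ey;k=(abs(x)<45)&(w[:,2]>.058)&(w[:,2]<.085)&(y>-.06)&(y<.06)&(abs(x)<.045)
    return p,np.median(y[k]),k.sum()
if __name__=="__main__":
    print(bot.get_obs()["wrist_force"])
    for n in("top","scene"):
        p,y,k=face(n);print(n,"jaw top mid y mm",round(y*1000,2),k);cv2.imwrite(f"pics/{n}_{sys.argv[1]}.png",p[:,:,::-1])
E
python3 g.py 2
```

```text
[ 0.10592208 -1.83265199  3.3399372 ]
top jaw top mid y mm -3.0 345
scene jaw top mid y mm -2.53 243
```

```bash
python3 -m jog '[[1,0,0,0.3,0,0,0],[1,0.155,-0.72,0.3,0,0,0],[1,0.155,-0.72,0.15,0,0,0],[1,0.155,-0.72,0,0,0,0],[1,0.155,-0.72,0,0,0,0]]'
python3 -m jog '[[1,0,0,0,0,0,0],[1,-0.04,0.18,0,0,0,0],[1,-0.08,0.36,0,0,0,0],[1,-0.12,0.54,-0.01,0,0,0],[1,-0.155,0.72,-0.02,0,0,0]]'
python3 g.py 3
```

```text
time: 5.8
ee_pos: [0.5387, -0.1414, 0.0696]
tcp_rot: [-90.1, -0.1, 12.5]
wrist_force: [-2.2, -2.4, 12.6]
opening: -0.0002
time: 6.3
ee_pos: [0.535, -0.123, 0.0692]
tcp_rot: [-90.1, -0.1, 12.5]
wrist_force: [-2.4, -1.8, 10.4]
opening: 0.0001
[-2.41833699 -1.79666958 10.35672509]
top jaw top mid y mm 1.43 343
scene jaw top mid y mm 2.07 237
```

```bash
python3 -m jog '[[1,0,0,0.3,0,0,0],[1,0.155,-0.72,0.3,0,0,0],[1,0.155,-0.72,0.15,0,0,0],[1,0.155,-0.72,0.02,0,0,0],[1,0.155,-0.72,0.02,0,0,0]]'
python3 -m jog '[[1,0,0,0,0,0,0],[1,-0.04,0.18,0,0,0,0],[1,-0.08,0.36,0,0,0,0],[1,-0.12,0.54,-0.01,0,0,0],[1,-0.155,0.72,-0.02,0,0,0]]'
python3 -m jog '[[1,0,0,0.3,0,0,0],[1,0.155,-0.72,0.3,0,0,0],[1,0.155,-0.72,0.15,0,0,0],[1,0.155,-0.72,0.02,0,0,0],[1,0.155,-0.72,0.02,0,0,0]]'
python3 -m jog '[[1,0,0,0,0,0,0],[1,-0.04,0.18,0,0,0,0],[1,-0.08,0.36,0,0,0,0],[1,-0.12,0.54,-0.01,0,0,0],[1,-0.155,0.72,-0.02,0,0,0]]'
python3 g.py 4
python3 - <<'E'
from h import *
a=cv2.imread("pics/top_4.png")[185:225,225:295];b=cv2.imread("pics/scene_4.png")[190:230,235:305]
cv2.imwrite("pics/g4.png",np.vstack([cv2.resize(i,(700,290),interpolation=cv2.INTER_CUBIC) if 0 else cv2.resize(i,None,fx=7.4,fy=7.4,interpolation=cv2.INTER_CUBIC) for i in(a,b)]))
E
```

```text
time: 6.9
ee_pos: [0.5387, -0.1415, 0.0696]
tcp_rot: [-90.1, -0.1, 12.5]
wrist_force: [-2.7, -3.5, 14.4]
opening: 0.0001
time: 7.4
ee_pos: [0.5348, -0.1229, 0.0686]
tcp_rot: [-90.1, -0.1, 12.5]
wrist_force: [0.4, -1.0, 3.9]
opening: 0.0002
time: 7.9
ee_pos: [0.5387, -0.1416, 0.0694]
tcp_rot: [-90.1, -0.1, 12.5]
wrist_force: [-2.7, -3.5, 12.4]
opening: 0.0001
time: 8.4
ee_pos: [0.5347, -0.123, 0.0689]
tcp_rot: [-90.1, -0.1, 12.5]
wrist_force: [-2.0, -1.3, 7.2]
opening: -0.0002
[-1.95956972 -1.26602414  7.19599502]
top jaw top mid y mm 9.71 343
scene jaw top mid y mm 10.25 240
```

View pics/g4.png

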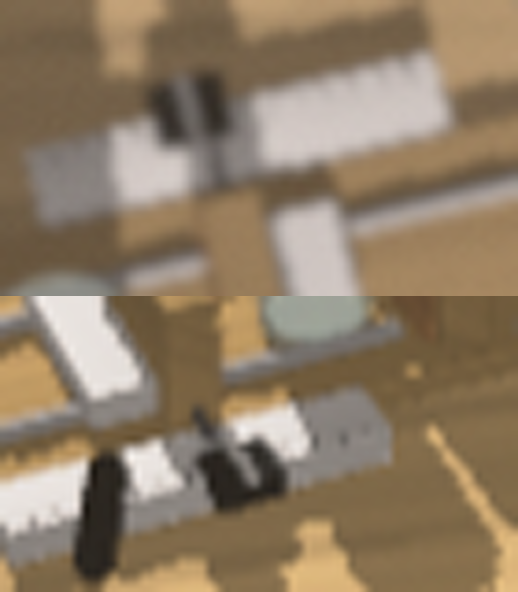

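Top view: the pointer (about (213,165) in the crop) still sits a little to the -y side of the mark's extension (about (203,165)). Roughly 4 mm remain. I'll rectify both views into the cradle frame for sub-pixel profiles.

```bash
cat > r.py <<'E'
import sys
from g import *
def rect(n,N=4):
    xs=np.arange(55,100,.25)/1000;ys=np.arange(-25,50,.25)/1000
    X,Y=np.meshgrid(xs,ys,indexing="ij");P=o+X.ravel()[:,None]*ex+Y.ravel()[:,None]*ey+[0,0,.022]
    rc=proj(n,P).astype(np.float32)
    im=np.mean([bot.camera(n)[0].astype(np.float32) for _ in range(N)],0)
    return cv2.remap(im,rc[:,1].reshape(X.shape),rc[:,0].reshape(X.shape),cv2.INTER_CUBIC)
out=[]
for n in("top","scene"):
    r=rect(n);out.append(cv2.resize(np.clip(r,0,255).astype(np.uint8)[:,:,::-1],None,fx=2.6,fy=1.6));g=r.mean(2)
    for lo,hi in((60,62),(62,64),(64,66),(66,68),(72,74),(76,78),(80,82),(84,86)):
        pr=g[int((lo-55)*4):int((hi-55)*4)].mean(0);print(n,lo,"y -6..24 step1.5:",pr[76:200:6].astype(int))
cv2.imwrite(f"pics/r_{sys.argv[1]}.png",np.vstack(out))
E
python3 r.py 4
```

```text
top 60 y -6..24 step1.5: [143 136 133 133 133 131 126 117 105  98 100 109 120 131 139 153 169 184
 197 203 205]
top 62 y -6..24 step1.5: [140 135 132 132 132 129 126 117 108 102 104 111 121 129 139 150 167 181
 194 200 203]
top 64 y -6..24 step1.5: [137 132 130 129 128 125 122 115 108 104 106 113 121 125 132 140 155 169
 182 191 196]
top 66 y -6..24 step1.5: [135 129 126 122 119 115 110 104 100  99 103 110 116 118 119 123 133 147
 161 171 177]
top 72 y -6..24 step1.5: [131 123 111 100  82  65  54  50  52  62  74  89  97  97  88  75  63  59
  63  73  96]
top 76 y -6..24 step1.5: [121 112 107  93  79  61  49  44  50  59  75  90 100 100  90  75  60  51
  49  61  80]
top 80 y -6..24 step1.5: [103  99  94  84  70  58  47  45  49  61  77  92 102 100  90  74  61  51
  50  56  70]
top 84 y -6..24 step1.5: [ 93  92  86  76  64  53  46  45  49  61  76  91 100 101  90  76  61  52
  47  50  56]
scene 60 y -6..24 step1.5: [103 110 115 113 106 101 101  85  64  58  66  79  89 113 140 167 179 185
 183 186 189]
scene 62 y -6..24 step1.5: [118 126 130 126 118 117 108  84  61  57  68  83 104 125 156 179 199 206
 209 210 210]
scene 64 y -6..24 step1.5: [131 137 139 132 126 126 111  87  67  63  74  93 115 135 161 186 212 222
 223 222 222]
scene 66 y -6..24 step1.5: [133 137 137 134 132 127 114  94  77  74  84 104 120 140 155 190 221 236
 230 226 225]
scene 72 y -6..24 step1.5: [131 130 125 119 107  98  93  90  83  83  91 108 126 141 165 190 202 191
 170 163 178]
scene 76 y -6..24 step1.5: [127 112  91  66  49  42  43  39  42  53  76 105 122 113  96  88  82  75
  73  90 134]
scene 80 y -6..24 step1.5: [113 102  69  40  32  35  36  36  38  51  76 106 124 125 109  76  50  39
  44  69 106]
scene 84 y -6..24 step1.5: [125 110  76  48  35  35  36  36  38  44  66  93 118 127 103  66  43  44
  46  57  92]
```

View pics/r_4.png

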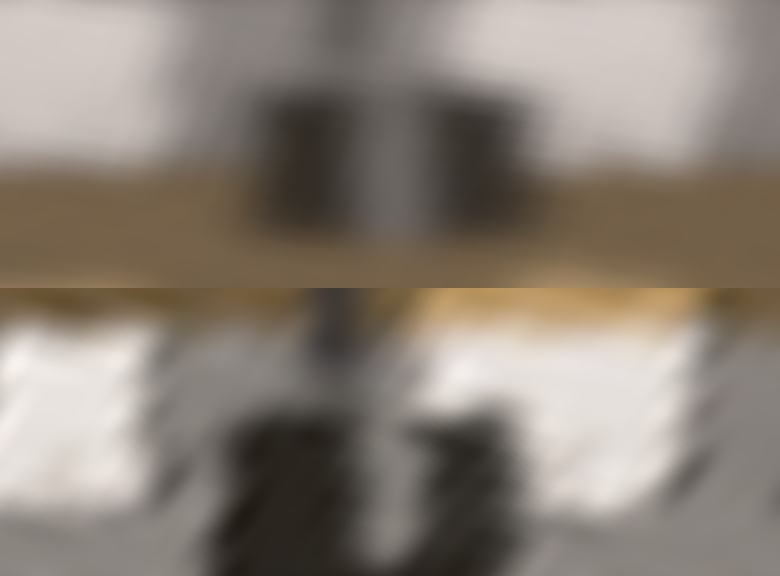

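The pointer minimum is at y≈7.5 and the mark maximum at about 12.7, so about 5 mm remain. One more full stroke (about 4.2 mm).

```bash
python3 -m jog '[[1,0,0,0.3,0,0,0],[1,0.155,-0.72,0.3,0,0,0],[1,0.155,-0.72,0.15,0,0,0],[1,0.155,-0.72,0.02,0,0,0],[1,0.155,-0.72,0.02,0,0,0]]'
python3 -m jog '[[1,0,0,0,0,0,0],[1,-0.04,0.18,0,0,0,0],[1,-0.08,0.36,0,0,0,0],[1,-0.12,0.54,-0.01,0,0,0],[1,-0.155,0.72,-0.02,0,0,0]]'
python3 g.py 5; python3 r.py 5
```

```text
time: 9.4
ee_pos: [0.5386, -0.1414, 0.0695]
tcp_rot: [-90.1, -0.1, 12.5]
wrist_force: [-2.3, -2.6, 11.3]
opening: -0.0
time: 9.9
ee_pos: [0.5348, -0.123, 0.069]
tcp_rot: [-90.1, -0.1, 12.5]
wrist_force: [-2.3, -0.7, 10.9]
opening: 0.0004
[-2.30701161 -0.72891481 10.87284538]
top jaw top mid y mm 14.27 342
scene jaw top mid y mm 14.42 244
top 60 y -6..24 step1.5: [192 181 163 149 138 134 133 133 132 126 119 108 100 101 109 120 132 142
 156 170 187]
top 62 y -6..24 step1.5: [191 179 162 147 137 132 131 131 130 125 118 109 104 104 111 119 130 138
 152 166 184]
top 64 y -6..24 step1.5: [189 174 158 141 132 126 127 125 123 119 115 110 106 107 111 116 124 132
 146 163 179]
top 66 y -6..24 step1.5: [187 170 153 134 122 114 112 110 108 107 107 107 107 108 107 108 110 118
 131 149 165]
top 72 y -6..24 step1.5: [181 168 144 119  90  69  54  50  52  62  74  88  97  98  89  74  60  53
  57  68  93]
top 76 y -6..24 step1.5: [158 141 127 102  81  60  49  44  50  60  76  90 100 100  89  74  57  48
  47  60  80]
top 80 y -6..24 step1.5: [118 110  99  87  70  56  46  44  49  61  77  92 102 100  90  7
[... 347 characters left out ...]
43
 173 201 213]
scene 64 y -6..24 step1.5: [132 134 138 131 127 127 128 126 123 116  93  68  65  82 107 129 142 158
 194 224 228]
scene 66 y -6..24 step1.5: [139 132 134 134 132 131 132 131 131 119  95  76  75  94 118 140 147 176
 211 232 228]
scene 72 y -6..24 step1.5: [161 135 119 118 107  97  97 103 108 108 101  99 115 127 121 112 120 138
 152 167 181]
scene 76 y -6..24 step1.5: [179 129  93  64  49  41  43  40  46  57  77 106 124 117  93  71  56  57
  72  92 134]
scene 80 y -6..24 step1.5: [152 106  63  40  32  35  36  36  37  51  76 107 124 123 107  70  39  27
  37  67 106]
scene 84 y -6..24 step1.5: [127 105  76  48  35  35  36  36  38  44  66  92 117 126 100  59  32  33
  40  55  93]
```

View pics/r_5.png

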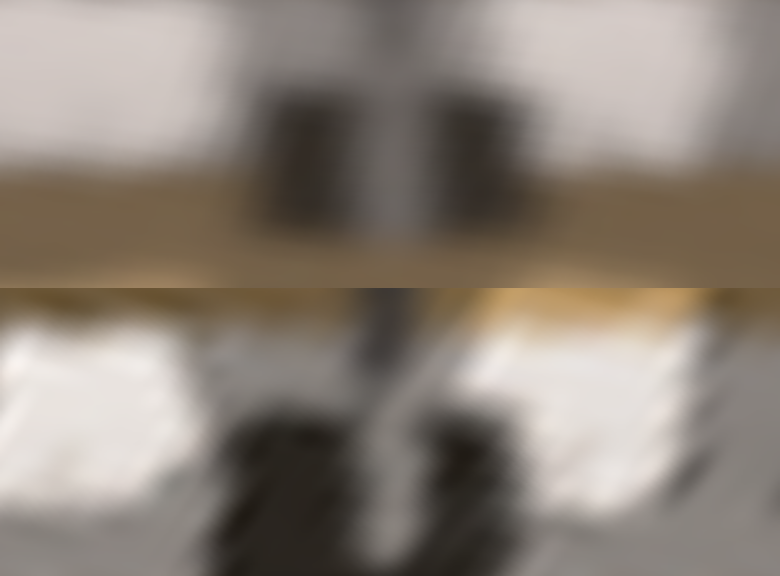

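The pointer is within about 0.1 mm of the mark (top) to 0.8 mm (scene), well inside tolerance. I'll lift clear and check once more.

```bash
python3 -m jog '[[1,0,0,0.5,0,0,0],[1,0,0,1.5,0,0,0],[1,0,0,3,0,0,0],[1,0,0,4.5,0,0,0],[1,0,0,4.5,0,0,0]]'
python3 -m jog '[[1,0,0,0,0,0,0],[1,0,0,0,0,0,0],[1,0,0,0,0,0,0]]'
python3 g.py 6; python3 r.py 6 | grep -E "(top|scene) (62|64|80)"
python3 - <<'E'
from h import *
for l in("jar","paintpot","brush","jarlid","gluejar","tub","brushpot","gauge_mark"):
    for n in("top",):
        r=bot.regions_of(n,l);print(l,r and np.round(r[0]["point"],1))
E
```

```text
time: 10.9
ee_pos: [0.5361, -0.1229, 0.1856]
tcp_rot: [-90.2, -0.4, 12.5]
wrist_force: [0.8, -0.6, 0.2]
opening: -0.0001
time: 11.2
ee_pos: [0.5338, -0.1223, 0.1788]
tcp_rot: [-89.9, 0.1, 12.5]
wrist_force: [-0.2, -0.1, -0.0]
opening: 0.0001
[-0.18191091 -0.10447725 -0.02941263]
top jaw top mid y mm 14.35 339
scene jaw top mid y mm 14.91 242
top 62 y -6..24 step1.5: [190 178 161 146 135 130 130 130 129 124 117 108 102 102 109 118 129 136
top 64 y -6..24 step1.5: [187 172 157 140 131 125 125 123 122 118 113 109 105 105 109 115 123 130
top 80 y -6..24 step1.5: [117 110  99  86  70  56  46  45  49  60  76  91 100  99  89  72  57  47
scene 62 y -6..24 step1.5: [115 119 129 125 117 116 116 115 111 106  92  70  61  73  95 111 129 142
scene 64 y -6..24 step1.5: [130 133 137 130 125 126 126 125 122 115  91  67  64  81 106 127 140 156
scene 80 y -6..24 step1.5: [150 105  62  39  31  35  35  35  36  51  75 105 123 122 106  69  38  27
jar [234.2 231.7]
paintpot [183.9 304.8]
brush [256.1 280.9]
jarlid [284.4 216.6]
gluejar [116.1 295.4]
tub [222.4 101.3]
brushpot [117.5 296.6]
gauge_mark [198.8 249.7]
```

```bash
python3 -c "
from workcell import bot
print(bot.job_done())"
```

```text
the job is handed in; nothing more can be done
None
```

I rolled the wheel with the shut fingertip in five strokes of about 18 mm each, pressing with roughly 3 to 14 N. Three of the readings (12.4 to 14.4 N) were slightly over the advised 12 N. The jaw closed by about 22 mm. I then lifted the finger about 110 mm clear and handed the job in at about 12 s on the robot's clock.

**Alignment:** The last check put the pointer within about 0.2 mm of the mark in the top view and about 0.5 to 0.8 mm short of it in the scene view. The two views disagree slightly, but both are inside the 2.5 mm limit. The jaw did not move measurably when the finger lifted, and the wrist force was then about zero.

**Surroundings:** In the top view the jar, brush, lid, tub and gauge mark showed up within about 2 pixels (5 mm) of where they were.
- **Paint pot:** it read about 4 pixels (roughly 12 mm) off. I put that down to the arm partly hiding it, but did not confirm it.
- **Brush pot:** it also read about 4 to 5 pixels off. The arm went nowhere near it.
- **Glue jar:** the detector reported the brush pot's position instead, so I have no final check on it. The arm went nowhere near it.

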